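# Switch the multimeter off and press it into its case

### The arm

A 7-joint arm with a two-finger parallel gripper is mounted at the origin on the work surface. World frame = base frame: x ahead of the robot, y to its left, z up, the work surface at z = 0. Lengths are in m, angles in rad, forces in N, time in s.
With the tool pointing down it reaches from about 0.425 to 0.825 m from the base axis. Payload 3.6 kg.
Tool frame: the origin (TCP) lies midway between the tips of the shut fingers; the grasp point (between the pads) lies 19 mm behind it; z points along the fingers, y is the line along which they close (so a half turn about z gives the same grasp; the last joint's range is limited). The gripper opens to 93 mm and grips with 3 to 60 N. Pads are 15 mm wide; open, the fingers measure 128 mm over their backs; the gripper's body (75 mm by 188 mm) begins 65 mm behind the grasp point.
Start: joints at [1.21, 0.615, -0.013, 1.423, 0.008, 1.103, -0.04], TCP at [0.214, -0.614, 0.219] pointing down, gripper open.
Joint ranges: [-3.12, 3.12], [-0.3, 2.06], [-1.34, 1.32], [0.26, 2.42], [-1.36, 4.5], [0.01, 1.98], [-2.84, 2.84]. Speed limits (rad/s): [2.79, 2.79, 3.14, 3.14, 3.14, 3.14, 3.14].

### API

Orientations are given as a 3x3 rotation matrix whose columns are the frame's x, y, z axes.
In Python, from station import ctrl gives the robot as it stands. Calls block until the motion is done:
- ctrl.move_to(position, orientation): joint-space move of the TCP to a pose.
- ctrl.move_straight(position, ori=None, feed=0.15): straight line of the TCP; ori=None keeps the orientation; feed is the mean speed in m/s.
- ctrl.goto_joints(angles): joint-space move.
- ctrl.gripper_to(opening): finger opening in m; the grip force is fixed at half the most; returns when the fingers have stopped.
- ctrl.hold(seconds).
- ctrl.solve_ik(position, orientation): joint angles nearest the present ones, or None.
- ctrl.grab_frame(name): name is "scene" or "top"; returns a dict with "frame" (480x640x3 uint8, red, green, blue), "fx", "fy", "cx", "cy" (pixels), "k1" (the pictures are not rectified: a ray, as slopes to the right and down, at radius r is drawn at 1 + k1 r^2 times it, then the intrinsics apply), "R" (3x3) and "t" (3): a world point X has camera coordinates R X + t. Camera axes: x right, y down, z forward; pixel columns grow to the right and rows downward; lengths in m; the calibration is good to about 2 mm. A picture is of the moment at which its call begins. There is no depth.
A pose or a line that the arm cannot do raises ctrl.Unreachable and nothing moves.
- ctrl.sign_off(): hands the job in; it is judged then, once.
Readings, each from a call of its own:
- ctrl.get_time_s(): time.
- ctrl.get_q(): joint angles.
- ctrl.get_qd(): joint speeds.
- ctrl.get_joint_torque(): joint torques, N m.
- ctrl.get_eef_pos(): TCP position.
- ctrl.get_eef_rot(): TCP orientation.
- ctrl.get_contact_force(): force on the tool from outside, world axes, zero at the start.
- ctrl.get_torque(): the same for the moment, N m.
- ctrl.get_width(): finger opening in m.
- ctrl.get_finger_force(): force on a finger pad.
Only numpy, scipy, OpenCV 4.12 (cv2) and the standard library are available. Lean on these libraries where they do the work, as an engineer would, in place of code of your own. Each camera call takes 0.05 s, during which the arm holds its last target. There are 200 camera calls.

### The job

Press the multimeter face up into the foam cutout of its own shape in the open blue case, fully home so that it lies level on the cutout's bottom, and click its dial round to OFF, where the marked end of the grip bar points straight along the meter at the display. Do these in either order, and leave the torch, screwdriver and spray bottle where they are.

Things in the scene. Friction and masses are not known exactly. Their poses are not given: they have to be found in the camera images.
- meter_center (a point): Loose dark-grey multimeter, 360 g, face up, 170 mm long (x), 40 mm thick. Stepped outline: body 56 mm wide from x = -85 to +25 mm, wider display head, 84 mm wide, from x = +25 to +85 mm. Origin: middle of length and width, half-way up, near the centre of mass. x points to the display end, z up out of the face. Grip it across the 56 mm, best near x = -15 mm.
- meter_head (a point): Point on the meter's top face in the middle of the display head, 55 mm along x from the meter's centre, 20 mm above it. The display window spans x = +37 to +73 mm from the meter's centre; between the dial and the display (x = -12 to +30 mm) the top face is flat and clear: the place to push down on.
- dial_grip (a point): Meter's dial: black disc, 42 mm diameter, 8 mm high, on the top face at x = -35 mm from the meter's centre; on it a straight grip bar 40 mm long, 12 mm thick, 14 mm high, with a white line at its pointing end. Origin: dial axis, mid height of the bar (35 mm above meter_center). x runs along the bar to the marked end and turns with the dial; z up.
- dial (a joint): Dial angle (rad), growing clockwise seen from above. Clicks at -0.5, 0, 0.5 and 1.0; at 0 (OFF) the marked end points straight at the display. Stops just beyond the outer two. It starts at 0.5 or 1.0: one or two clicks anticlockwise to OFF. Detents pull it to the nearest click; turning takes under 0.15 N m.
- case: Fixed blue plastic case, open: tray 230 (x) by 240 mm (y), rim 64 mm high, black foam inside with its top 58 mm above the bench; lid laid flat beyond the +x side, 30 mm high, out to x = 342 mm. Origin: under the tray's middle, at bench height; x points to the lid, z up. Two cutouts: the meter's stepped one at y = +40 mm; at y = -62 mm a narrow straight slot holding the torch.
- cutout (a point): Centre of the bottom of the meter's cutout, 28 mm below the foam top; x runs to its wide end (lid side). The meter's outline plus 3.5 mm all round; seated, the meter's centre is 20 mm above this point, axes alike, top face 12 mm above the foam. Springy foam lips on the long sides: the meter drops in about 12 mm freely, then takes 6 to 16 N to push down the last 16 mm; it does not spring back.
- cutout_head (a point): Middle of the cutout's wide end, at the height of the foam's top: 55 mm along x from the cutout's centre.
- torch: Aluminium hand torch, 145 mm long, 33 mm diameter, loose in the straight slot of the case's foam; leave it there. Origin: its middle, at its underside.
- screwdriver: Screwdriver, 160 mm long, lying loose on the bench in front of the robot, between the meter and the case; leave it alone. Origin: its middle, at bench height.
- spray: Pink bottle, 72 mm diameter, 170 mm tall, standing loose on the left of the bench; leave it alone. Origin: centre of its foot.
Things that resemble listed ones, but are neither listed nor needed, are in the scene too. What is meant by the part that bears meter_center is not turquoise or yellow, and is the larger of those in its own colour.

How it is judged:
By the outcome, as a careful person would: the job done as asked, in the order asked, and still so for the second after the job is handed in, with the robot touching nothing.
It also fails if it takes over 59 s, if anything falls off the work surface, if the arm or the gripper's body presses on something with over 40 N, if the wrist force passes 120 N, or if a joint passes its speed limit or range.

## Working session

There is one attempt and no reset: what is moved stays moved. The work goes in short steps, each a Python script; the robot and the scene stay as the last script left them, time stands still between calls to the robot, and variables do not carry over. Pictures are saved under pics/ and viewed, at most 10 in all, crops included, and the job is handed in when it is done.

```bash
mkdir -p pics; ls
python3 - <<'E'
from station import ctrl
import cv2
for n in("scene","top"):
    f=ctrl.grab_frame(n); cv2.imwrite(f"pics/{n}0.png",f["frame"][:,:,::-1])
    print(n,f["fx"],f["cx"],f["cy"],f["k1"],f["R"],f["t"])
print(ctrl.get_time_s())
E
```

```text
pics
scene 490.22788086531267 322.31333843846716 235.1115246821254 -0.05757792414070463 [[ 0.7976416   0.60270862 -0.02258767]
 [ 0.32905724 -0.46625866 -0.82117245]
 [-0.50545941  0.64756867 -0.57023294]] [-0.47329534 -0.0952116   1.26694475]
top 491.85321034619534 319.1579304681874 241.889114537886 -0.007276395633267362 [[ 0.0189955  -0.9997366   0.01288032]
 [-0.99738329 -0.01984643 -0.06951761]
 [ 0.06975493 -0.0115261  -0.99749757]] [0.04026821 0.58832004 1.25804624]
0.1
```

View pics/scene0.png

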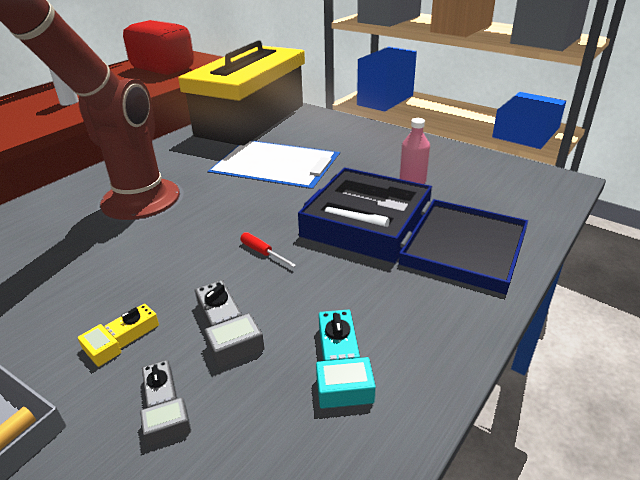

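View pics/top0.png

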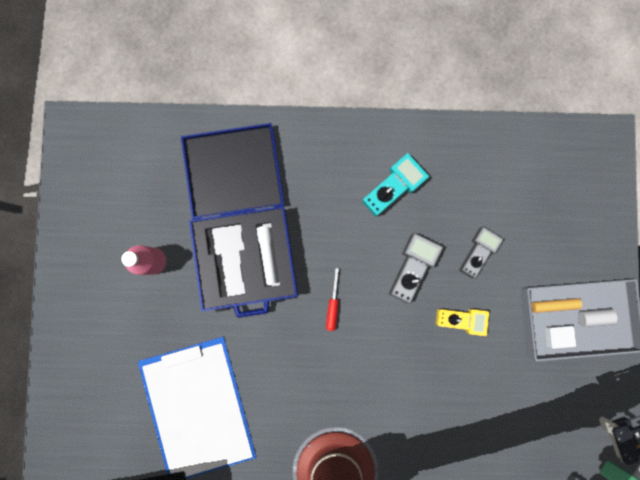

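Candidates in the top view are turquoise (395,185), yellow (463,321), small grey (481,251) and large grey (416,268). The description picks the large grey one. The cutout is at (228,260) and the torch at (267,255). Next is a close crop to check.

Run:
```python
import cv2,numpy as np
t=cv2.imread("pics/top0.png")
a=cv2.resize(t[225:310,380:465],(400,400),interpolation=cv2.INTER_CUBIC)
b=cv2.resize(t[200:325,180:305],(400,400),interpolation=cv2.INTER_CUBIC)
cv2.imwrite("pics/crop1.png",np.hstack([a,b]))
hsv=cv2.cvtColor(t,cv2.COLOR_BGR2HSV)
for p in[(416,268),(425,248),(450,270),(408,282),(400,296),(396,297),(436,255)]: print(p,t[p[1],p[0]])
```

```text
(416, 268) [200 195 194]
(425, 248) [208 226 213]
(450, 270) [122 117 113]
(408, 282) [41 38 36]
(400, 296) [153 149 147]
(396, 297) [112 110 107]
(436, 255) [194 193 190]
```

View pics/crop1.png

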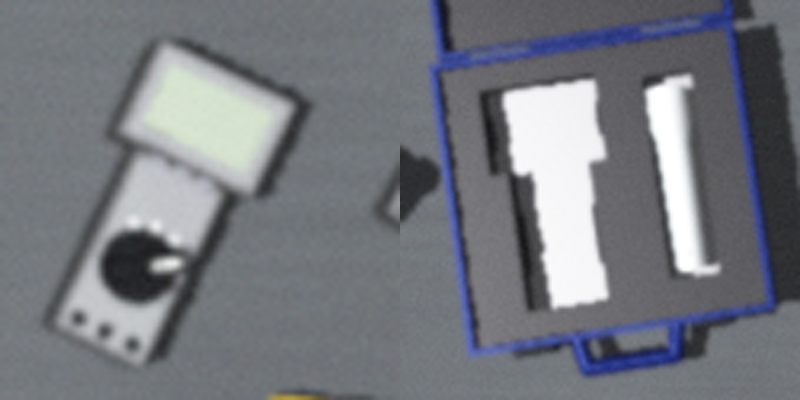

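The crop confirms the large grey meter, with its display at the upper right. The dial mark points right, about 57° clockwise of the meter axis, so the dial is at 1.0. In the right half, the cutout has its wide end at the lid.

```bash
cat > h.py <<'E'
import cv2,numpy as np
from station import ctrl
S=6
def rays(f,uv):
    K=np.array([[f["fx"],0,f["cx"]],[0,f["fy"],f["cy"]],[0,0,1]])
    n=cv2.undistortPoints(np.float64(uv).reshape(-1,1,2),K,np.array([f["k1"],0,0,0.])).reshape(-1,2)
    R,t=np.array(f["R"]),np.array(f["t"])
    return -R.T@t,np.c_[n,np.ones(len(n))]@R
def plane(f,uv,z):
    c,d=rays(f,uv); return (c+d*((z-c[2])/d[:,2])[:,None])[:,:2]
def roi(f,x0,y0,x1,y1):
    return cv2.resize(f["frame"][y0:y1,x0:x1],None,fx=S,fy=S,interpolation=cv2.INTER_CUBIC)
def big(mask,x0,y0,at=None):
    cs,_=cv2.findContours(mask.astype(np.uint8),cv2.RETR_EXTERNAL,cv2.CHAIN_APPROX_NONE)
    c=max(cs,key=cv2.contourArea).reshape(-1,2)
    return (c+.5)/S-.5+[x0,y0]
def rect(p):
    "centre, (long,short), yaw of long side"
    (c,(w,h),a)=cv2.minAreaRect(np.float32(p*1000))
    if w<h: w,h,a=h,w,a+90
    return np.array(c)/1000,(w,h),np.deg2rad((a+90)%180-90)
def Rz(yaw): # tool down; tool y along direction yaw+90deg
    c,s=np.cos(yaw),np.sin(yaw)
    return np.array([[c,s,0],[s,-c,0],[0,0,-1.]])
E
python3 - <<'E'
from h import *
f=ctrl.grab_frame("top"); print("cam",rays(f,[[320,240]])[0])
g=roi(f,380,225,455,310).mean(2)
for th in(140,155,165):
    m=cv2.morphologyEx((g>th).astype(np.uint8),cv2.MORPH_CLOSE,np.ones((5,5)))
    print("meter",th,rect(plane(f,big(m,380,225),.04)))
im=roi(f,380,225,455,310).astype(int)
m=(im[...,1]-im[...,2]>9)&(g>185)   # display greener
print("disp",rect(plane(f,big(m,380,225),.04)))
g=roi(f,180,200,305,325).mean(2)
print("foam", g[60*S,50*S],g[60*S,70*S], "row",g[60*S,20*S:65*S:S].round())
# hole
for lo,hi in((35,120),(45,120),(50,120)):
    m=((g<lo)|(g>hi)).astype(np.uint8); m[:, :24*S]=0; m[:,66*S:]=0; m[:22*S]=0; m[98*S:]=0
    m=cv2.morphologyEx(cv2.morphologyEx(m,cv2.MORPH_CLOSE,np.ones((7,7))),cv2.MORPH_OPEN,np.ones((7,7)))
    print("hole",lo,rect(plane(f,big(m,180,200),.058)))
im=roi(f,180,200,305,325).astype(int)
m=((im[...,2]-im[...,0]>40)).astype(np.uint8)
cs,h=cv2.findContours(m,cv2.RETR_CCOMP,cv2.CHAIN_APPROX_NONE)
for c,hh in zip(cs,h[0]):
    if cv2.contourArea(c)>20000: print("blue",hh[3],rect(plane(f,(c.reshape(-1,2)+.5)/S-.5+[180,200],.064)))
E
```

```text
cam [0.49826073 0.06643402 1.295278  ]
meter 140 (array([ 0.52176428, -0.19252863]), (164.6920928955078, 79.19615173339844), np.float64(-0.438974967748268))
meter 155 (array([ 0.57123413, -0.21589737]), (77.42815399169922, 53.73212432861328), np.float64(1.132506057762888))
meter 165 (array([ 0.57129926, -0.21601297]), (76.14334869384766, 52.369056701660156), np.float64(1.1326860874525773))
disp (array([ 0.5714754 , -0.21645299]), (63.029930114746094, 36.746551513671875), np.float64(1.1374675268737056))
foam 247.33333333333334 104.0 row [121. 122. 120. 121. 119. 119. 118. 118. 116. 115. 117. 117. 118. 116.
  94.  57.  45.  60.  73.  75.  70.  84. 156. 229. 249. 248. 247. 247.
 247. 247. 247. 247. 246. 246. 246. 246. 246. 246. 245. 241. 200. 137.
 109. 107. 108.]
hole 35 (array([0.53363867, 0.27267841]), (178.75250244140625, 78.03843688964844), np.float64(0.1765121199425526))
hole 45 (array([0.53363867, 0.27267841]), (178.75250244140625, 78.03843688964844), np.float64(0.1765121199425526))
hole 50 (array([0.53363867, 0.27267841]), (178.75250244140625, 78.03843688964844), np.float64(0.1765121199425526))
blue -1 (array([0.55083136, 0.24480769]), (310.00341796875, 243.97274780273438), np.float64(0.1679345274798413))
blue 0 (array([0.54089722, 0.24292984]), (228.86532592773438, 219.38523864746094), np.float64(-1.3977861138829868))
```

Run:
```python
from h import *
f=ctrl.grab_frame("top")
g=roi(f,180,200,305,325).mean(2)
for lo,hi in((80,180),(88,175),(95,165)):
    m=((g<lo)|(g>hi)).astype(np.uint8); m[:, :22*S]=0; m[:,67*S:]=0; m[:22*S]=0; m[99*S:]=0
    m=cv2.morphologyEx(cv2.morphologyEx(m,cv2.MORPH_CLOSE,np.ones((15,15))),cv2.MORPH_OPEN,np.ones((9,9)))
    print("hole",lo,rect(plane(f,big(m,180,200),.058)))
f=ctrl.grab_frame("scene")  # scene cross-check: red end not needed; display centre & white cutout
im=f["frame"].astype(int)
u=roi(f,195,300,275,370).astype(int); g=u.mean(2)
m=(u[...,1]-u[...,2]>9)&(g>185); r=rect(plane(f,big(m,195,300),.04)); print("scene disp",r)
yaw=-.435; c=np.array([.5218,-.1927])
p=c-.015*np.array([np.cos(yaw),np.sin(yaw)])
for a in(yaw,yaw+np.pi): print(ctrl.solve_ik([*p,.12],Rz(a)),ctrl.solve_ik([.53,.28,.15],Rz(.172+a-yaw)),ctrl.solve_ik([.5,.28,.15],Rz(.172-1+a-yaw)))
print(ctrl.get_eef_rot())
```

```text
hole 80 (array([0.53470636, 0.28265747]), (179.35592651367188, 92.40157318115234), np.float64(0.17829074536607564))
hole 88 (array([0.53503864, 0.28298618]), (180.39039611816406, 93.17936706542969), np.float64(0.178285818518059))
hole 95 (array([0.53689789, 0.27724847]), (182.89395141601562, 109.5073471069336), np.float64(0.15471113371927087))
scene disp (array([ 0.56811438, -0.21491104]), (63.187801361083984, 38.45128631591797), np.float64(1.1260554821285524))
[ 0.22842848  0.57145786  0.12552842  1.85872333 -0.10315458  0.71763875
 -1.59379017] [-0.31755215  0.62707669 -0.33459573  1.65437604  0.24810487  0.90217593
 -2.14653332] [-1.08964632  0.74604475  0.94139371  1.75459275 -0.70184     1.01568718
 -2.27965037]
[ 0.69764116  0.6371527  -0.60445124  1.84375311  0.48467147  0.8119788
  0.97903335] [ 0.0659325   0.84958038 -1.09951151  1.64204918  0.81207849  1.17328788
  0.50752252] [ 0.02542231  0.76747829 -1.00079017  1.7192036   0.72759908  1.07358599
 -0.47664343]
[[ 9.44429503e-01  3.28713791e-01 -3.97437523e-04]
 [ 3.28714030e-01 -9.44428871e-01  1.09264400e-03]
 [-1.61843202e-05 -1.16256852e-03 -9.99999324e-01]]
```

Run:
```python
from h import *
yaw=-.435; c=np.array([.5218,-.1927]); p=c-.015*np.array([np.cos(yaw),np.sin(yaw)])
A=Rz(yaw+np.pi)
ctrl.move_to([*p,.14],A); ctrl.move_straight([*p,.016],feed=.1)
w=ctrl.gripper_to(.05); print(ctrl.get_width(),ctrl.get_finger_force())
ctrl.move_straight([*p,.19],feed=.12)
cy=.176; k=np.array([.5345,.2825]); q=k-.015*np.array([np.cos(cy),np.sin(cy)])
B=Rz(cy+np.pi)
ctrl.move_to([*q,.19],B); ctrl.move_straight([*q,.11],feed=.1)
print(ctrl.get_width(),ctrl.get_eef_pos(),ctrl.get_time_s(),ctrl.get_contact_force())
for n in("top","scene"):
    f=ctrl.grab_frame(n); cv2.imwrite(f"pics/{n}2.png",f["frame"][:,:,::-1])
t=cv2.imread("pics/top2.png")[180:330,160:310]; s=cv2.imread("pics/scene2.png")[130:280,280:430]
cv2.imwrite("pics/crop2.png",np.hstack([cv2.resize(x,(400,400)) for x in(t,s)]))
```

```text
0.05610822862518619 29.993724524974823
0.05609233148512016 [0.52016647 0.28044369 0.11070326] 8.475 [-0.27964834  0.86559686 -2.81826933]
```

View pics/crop2.png

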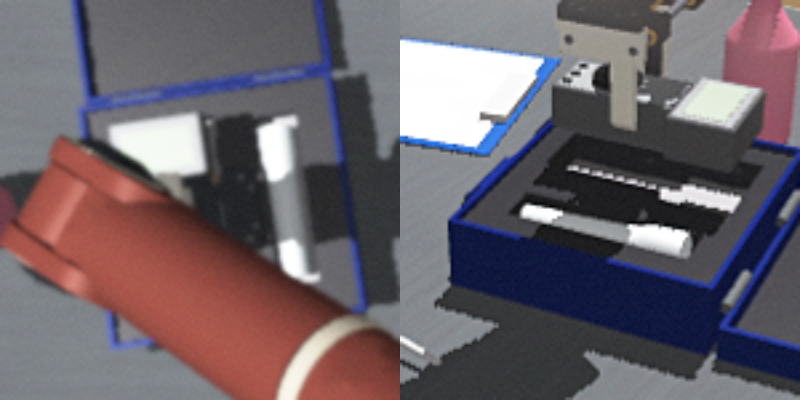

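The left half shows the head above the wide end of the hole, with the arm hiding its left corner. The right half shows the meter held level over the case, with the display in full view. I'll measure the display against where it should be.

Run:
```python
from h import *
cy=.176; z=ctrl.get_eef_pos()[2]+.024; d=np.array([np.cos(cy),np.sin(cy)])
e=ctrl.get_eef_pos()[:2]+.07*d; n=np.array([-d[1],d[0]]); print("z",z,ctrl.get_eef_rot()[:,0])
for name,b in(("top",(195,215,245,255)),("scene",(370,150,430,195))):
    f=ctrl.grab_frame(name); u=roi(f,*b).astype(int); g=u.mean(2)
    m=(u[...,1]-u[...,2]>7)&(g>150)
    p=plane(f,big(m,*b[:2]),z); r=rect(p); q=p-e; print(name,r,"dx,dy of centre",(r[0]-e)@d,(r[0]-e)@n,"extents x",np.percentile(q@d,[1,99]),"y",np.percentile(q@n,[1,99]))
    c,_=rays(f,[[320,240]]); print(c)
```

```text
z 0.13489670042560092 [-0.98455877 -0.17504603 -0.00170534]
top (array([0.57816901, 0.30368896]), (45.29374694824219, 6.834257125854492), np.float64(1.0047869105741676)) dx,dy of centre -0.008842540436831206 0.012788871532947345 extents x [-0.02301457  0.00567793] y [-0.00492613  0.03063501]
[0.49826073 0.06643402 1.295278  ]
scene (array([0.58649561, 0.29311609]), (65.59119415283203, 38.17361068725586), np.float64(-1.4024038521208593)) dx,dy of centre -0.00249580534630974 0.0009213986330450003 extents x [-0.02130404  0.0165655 ] y [-0.0317166  0.0334906]
[ 1.04923926 -0.57956778  0.63357785]
```

Run:
```python
from h import *
x,y,_=ctrl.get_eef_pos(); x,y=.5197,.2799
k=np.array([.5345,.2825]); cy=.176; x,y=k-.015*np.array([np.cos(cy),np.sin(cy)])
f0=ctrl.get_contact_force()
for z in(.080,.074,.071,.068,.065,.063):
    ctrl.move_straight([x,y,z],feed=.04); F=ctrl.get_contact_force()-f0; print(z,ctrl.get_eef_pos()[2],F.round(1),ctrl.get_torque().round(2))
    if F[2]>9 or np.hypot(*F[:2])>8: print("stop"); break
f=ctrl.grab_frame("scene"); cv2.imwrite("pics/s3.png",cv2.resize(f["frame"][130:280,280:480,::-1],(800,600)))
print(ctrl.get_time_s())
```

```text
0.08 0.08021757841002403 [ 0.9 -0.9  0.2] [ 0.06 -0.15  0.04]
0.074 0.07366665384300733 [ 1.4 -0.5  1.2] [ 0.07 -0.11  0.01]
0.071 0.07077492786785075 [-0.4 -1.   0.6] [ 0.05 -0.11 -0.05]
0.068 0.06776159961616735 [ 0.4 -0.9  1.5] [ 0.05 -0.13  0.03]
0.065 0.0649925420229446 [ 1.3 -0.9  1. ] [ 0.2  -0.13  0.08]
0.063 0.06339072250047964 [1.3 2.9 1.7] [ 0.65 -0.11  0.02]
10.925
```

View pics/s3.png

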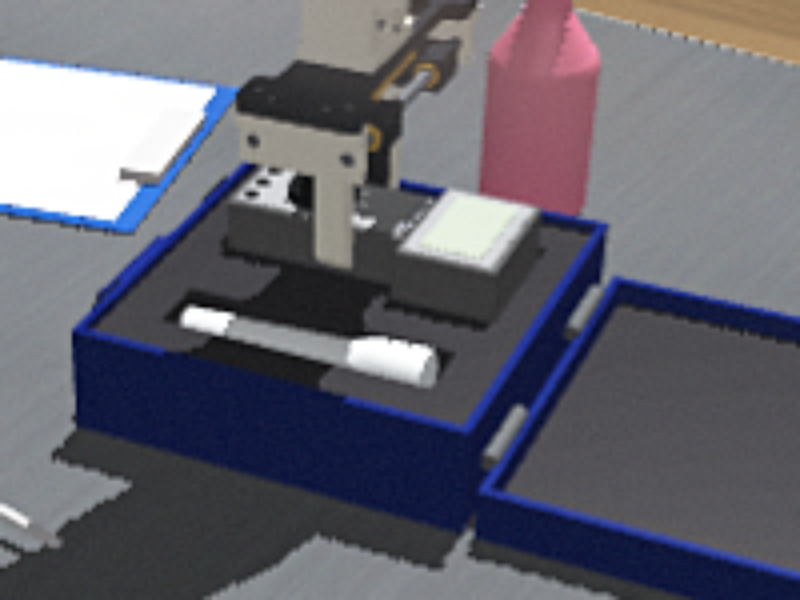

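The meter sits in the hole and the contact forces are low. Next I release it and push it down with shut fingers.

Run:
```python
from h import *
k=np.array([.5345,.2825]); cy=.176; d=np.array([np.cos(cy),np.sin(cy)])
ctrl.gripper_to(.085); p=k-.015*d; ctrl.move_straight([*p,.13],feed=.15)
ctrl.gripper_to(0.0); 
f0=ctrl.get_contact_force()
def push(o,zs):
    p=k+o*d; ctrl.move_straight([*p,zs[0]+.012],feed=.12)
    for z in zs:
        ctrl.move_straight([*p,z],feed=.03); F=ctrl.get_contact_force()-f0
        print(o,z,round(ctrl.get_eef_pos()[2],4),F.round(1))
        if F[2]>26: break
    ctrl.move_straight([*p,.10],feed=.12)
push(.006,[.088,.085,.082,.079,.076,.074,.072,.0705,.0695])
f=ctrl.grab_frame("scene"); cv2.imwrite("pics/s4.png",cv2.resize(f["frame"][130:280,280:480,::-1],(800,600)))
print(ctrl.get_time_s())
```

```text
0.006 0.088 0.088 [-1.   0.4 -0.9]
0.006 0.085 0.086 [-0.1 -0.5  4.3]
0.006 0.082 0.0832 [-0.9 -2.7  8.2]
0.006 0.079 0.08 [-0.4 -4.8  6.9]
0.006 0.076 0.0775 [-0.9 -6.3 10.7]
0.006 0.074 0.0762 [-2.3 -6.6 14. ]
0.006 0.072 0.0739 [-1.6 -2.1  9.6]
0.006 0.0705 0.0724 [-1.4 -1.5  8.1]
0.006 0.0695 0.0717 [-0.8 -1.   9. ]
17.0167
```

View pics/s4.png

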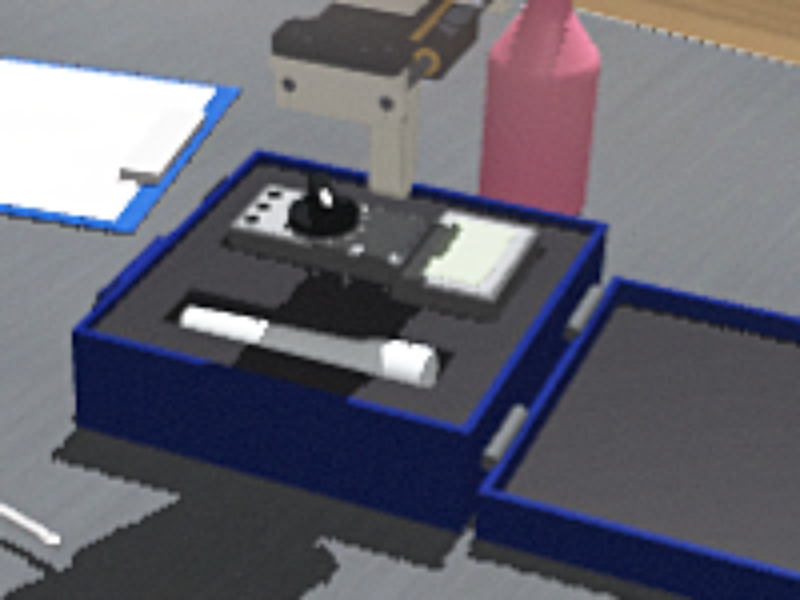

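The meter is nearly home. The dial mark faces the viewer and the torch hasn't moved. I'll press to a firm stop.

Run:
```python
from h import *
k=np.array([.5345,.2825]); cy=.176; d=np.array([np.cos(cy),np.sin(cy)])
f0=ctrl.get_contact_force()
def push(o,lift=.08):
    p=k+o*d; ctrl.move_straight([*p,.08],feed=.12); h=None
    for z in np.arange(.0715,.063,-.001):
        ctrl.move_straight([*p,z],feed=.03); F=ctrl.get_contact_force()-f0
        h=(round(o,3),round(z,4),round(ctrl.get_eef_pos()[2],4),F.round(1))
        if F[2]>22: break
    print(h); ctrl.move_straight([*p,lift],feed=.12)
push(.006); push(.022); push(-.003)
print(ctrl.get_time_s())
p=k-.035*d
ctrl.move_straight([*(k+.0*d),.14],feed=.15)
ctrl.move_to([.45,.0,.25],Rz(cy+np.pi)) # clear the view
f=ctrl.grab_frame("top"); cv2.imwrite("pics/t5.png",cv2.resize(f["frame"][200:320,180:305,::-1],(600,576),interpolation=cv2.INTER_CUBIC))
b=(195,215,260,310);u=roi(f,*b).astype(int)
m=(u[...,1]-u[...,2]>9)&(u.mean(2)>185);print("disp",rect(plane(f,big(m,195,215),.07)), "expect",k+.055*d)
print(ctrl.get_time_s())
```

```text
(0.006, np.float64(0.0655), np.float64(0.0703), array([-4.2, -4.4, 24. ]))
(0.022, np.float64(0.0655), np.float64(0.0703), array([-4.6, -6.7, 24. ]))
(-0.003, np.float64(0.0655), np.float64(0.0703), array([-5.4, -5.7, 25.4]))
24.575
disp (array([0.59680658, 0.26542615]), (2.2063379287719727, 2.064953327178955), np.float64(0.6138959155185255)) expect [0.58865036 0.2921301 ]
26.375
```

View pics/t5.png

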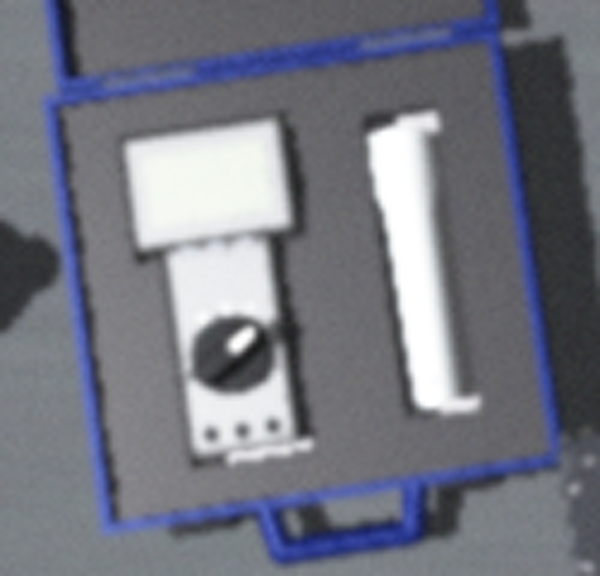

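The meter is seated and square in the cutout. The dial disc centre is near crop (232,353), with the mark pointing upper-right at about 1.0. Next I locate the dial and turn it anticlockwise.

Run:
```python
from h import *
k=np.array([.5345,.2825]); cy=.176; d=np.array([np.cos(cy),np.sin(cy)])
f=ctrl.grab_frame("top"); b=(217,262,239,285); g=roi(f,*b).mean(2)
m=np.zeros(g.shape,np.uint8); m[:]=g<110
c=big(m,*b[:2]); q=plane(f,c,.078); (cx,cyy),r=cv2.minEnclosingCircle(np.float32(q*1000))
a=rect(plane(f,big((roi(f,195,215,260,310).mean(2)>175).astype(np.uint8),195,215),.07)); print("top face",a)
print("dial",cx,cyy,r,"expected",k-.035*d)
for t in(-1,-.5,0,.1): print(ctrl.solve_ik([*(k-.035*d),.083],Rz(cy+np.pi+t)))
```

```text
top face (array([0.55617676, 0.28725787]), (122.129638671875, 79.16385650634766), np.float64(0.17410372350025305))
dial 510.5489196777344 272.5450439453125 29.623123168945312 expected [0.50004068 0.27637175]
[-0.23158883  0.70803478 -0.50224465  1.79203878  0.4701869   0.7629063
 -0.23208826]
[-0.16741244  0.73377518 -0.61356409  1.78998278  0.5668019   0.80111203
  0.18055153]
[-0.09604865  0.7719526  -0.7446018   1.78774945  0.67601577  0.85640849
  0.58329825]
[-0.08225952  0.78078165 -0.77112873  1.78732531  0.69750743  0.86903173
  0.66438675]
```

Run:
```python
from h import *
k=np.array([.5345,.2825]); cy=.176; d=np.array([np.cos(cy),np.sin(cy)])
f=ctrl.grab_frame("top"); e=plane(f,[[228.3,273.5]],.08)[0]; p=k-.035*d; print("eye",e,"exp",p)
if np.linalg.norm(e-p)<.006: p=(p+e)/2
ctrl.move_to([*p,.15],Rz(cy+np.pi-1.0)); ctrl.gripper_to(.045)
f0=ctrl.get_contact_force()
ctrl.move_straight([*p,.0815],feed=.08); print((ctrl.get_contact_force()-f0).round(1))
ctrl.gripper_to(.008); print("w",ctrl.get_width(),ctrl.get_torque().round(2),ctrl.get_contact_force().round(1))
for t in(-.75,-.5,-.25,0.03):
    ctrl.move_straight([*p,.0815],Rz(cy+np.pi+t),feed=.05); print(t,ctrl.get_width(),ctrl.get_torque().round(2),ctrl.get_contact_force().round(1),ctrl.get_time_s())
ctrl.gripper_to(.04); ctrl.move_straight([*p,.15],feed=.15)
ctrl.move_to([.45,.0,.25],Rz(cy+np.pi))
f=ctrl.grab_frame("top"); cv2.imwrite("pics/t6.png",cv2.resize(f["frame"][200:320,180:305,::-1],(600,576),interpolation=cv2.INTER_CUBIC))
print(ctrl.get_time_s())
```

```text
eye [0.50083367 0.27446831] exp [0.50004068 0.27637175]
[-1.  -0.6 -0.2]
w 0.011297010785870875 [ 0.12 -0.49 -0.03] [ 1.6  1.6 -0.8]
-0.75 0.011752217560800554 [ 0.59 -1.11 -0.02] [ 3.5  2.8 -0.3] 30.6833
-0.5 0.011874792101473533 [ 0.69 -1.24 -0.02] [ 4.6  2.8 -2.6] 31.0833
-0.25 0.011559995762737859 [ 0.83 -1.3  -0.02] [ 5.2  4.1 -2.4] 31.4833
0.03 0.011395087354649542 [ 1.1  -1.25 -0.07] [ 5.2  5.2 -3.8] 31.9167
34.3917
```

View pics/t6.png

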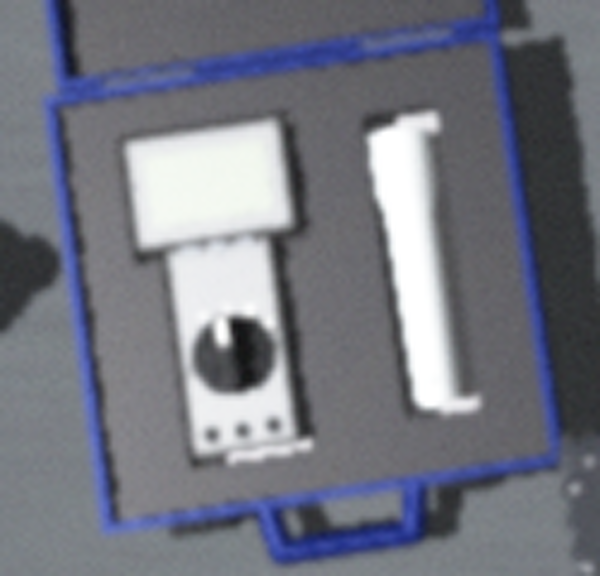

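The dial mark is now at (223,330), in line with the meter axis toward the display, so it reads OFF. I'll press once more to make sure the meter is home, retreat and hand in.

Run:
```python
from h import *
k=np.array([.5345,.2825]); cy=.176; d=np.array([np.cos(cy),np.sin(cy)]); p=k+.008*d
ctrl.gripper_to(0); ctrl.move_to([*p,.13],Rz(cy+np.pi)); f0=ctrl.get_contact_force(); ctrl.move_straight([*p,.076],feed=.1)
for z in np.arange(.0715,.063,-.001):
    ctrl.move_straight([*p,z],feed=.03); F=ctrl.get_contact_force()-f0; print(round(z,4),ctrl.get_eef_pos()[2].round(4),F[2].round(1))
    if F[2]>22: break
ctrl.move_straight([*p,.16],feed=.15); ctrl.move_to([.45,.0,.25],Rz(cy+np.pi)); ctrl.hold(.3)
print(ctrl.get_time_s()); print(ctrl.sign_off())
```

```text
0.0715 0.0716 -1.2
0.0705 0.0706 -1.4
0.0695 0.0704 4.2
0.0685 0.0704 8.7
0.0675 0.0703 14.2
0.0665 0.0703 18.6
0.0655 0.0703 22.8
41.175
the job is handed in; nothing more can be done
None
```

The meter is pressed fully home and level in its cutout, its dial is at OFF, and the job was handed in at about 41 s; the torch looked unmoved, and the arm never went near the screwdriver or spray bottle.

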